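# Load the blade insert under the slicer's spring clip

### The job

Load the orange blade insert into the vegetable slicer: press the long paddle of the slicer's spring clip down with one fingertip and keep it down, so that the black jaw stays raised, while the other finger pushes the insert by its upright tab along the channel and under the jaw until it is fully home against the end stop. Then let the clip close on it and move clear. Only push the insert, never lift it, and do not disturb the green spare insert, the bowl, the pepper mill or the spice jar.

Things in the scene. Friction and masses are not known exactly. Their poses are not given: they have to be found in the camera images.
- slicer: White flat slicer, fixed to the counter, 340 mm long. Origin on the counter under the channel's centre line; +x is the loading direction, +y points from channel to paddle. Bed top 8 mm above the counter (x -130 to 85 mm, y -47 to 88). Channel along x, y -35 to 35 mm, between 5 mm thick guide walls with tops 13 mm up; open above and at the rear. Hinge posts 26 mm high at y = 47 mm, x = -122 and 62.
- clip (a joint): Angle (rad) of the spring clip, a rocker on a shaft along slicer x at y = 44 mm, 20 mm up. 0 = sprung shut, 0.35 = paddle fully down (hard stop). Pushing the paddle down raises the jaw on the other side. About 3 N at the paddle's middle starts it, 7 N holds it fully down; let go, it springs back. Above 0.2 the insert passes beneath with room to spare; closed on the insert it reads about 0.14.
- clip_paddle (a point): Middle of the top face of the clip's paddle, moving with it: slicer x = -62 mm, y = about 68. Steel paddle with a blue strip, x -115 to -10 mm, y 45 to 85 mm: a fingertip can slide along it while holding it down. This point is about 26 mm above the counter when shut and 17 to 18 mm fully down, where the paddle lies level; shut, it slopes up away from the channel by 0.32 rad.
- clip_jaw (a point): Centre of the underside of the clip's black jaw, which spans slicer x 35 to 50 mm, y 8 to 22 mm. Shut, it hangs 3 mm above the bed and blocks the insert; its upright front face cannot be forced up by the insert.
- end_stop (a point): Point on the face of the slicer's end stop where the insert's front edge comes to rest: slicer x = 60 mm, y = 0, 11 mm above the counter. The stop's top is 20 mm above the counter.
- insert: Orange blade insert, loose in the channel: a flat plate 80 mm long (x), 66 wide (y), 6 thick, about 0.12 kg, with a steel blade strip and an upright tab at its rear end. Origin at the centre of its underside (8 mm above the counter), x in the loading direction. It starts with its front edge 5 to 30 mm short of the jaw. Fully home, its origin is at slicer x = 20 mm.
- insert_tab (a point): Centre of the rear face of the insert's upright tab, the face to push: 40 mm behind the insert's origin, 15 mm above its underside. The tab is 66 mm wide, 10 mm thick and 30 mm tall: its top is 38 mm above the counter. Fully home, this face is at slicer x = -20 mm.
- spare_insert: Green spare insert of the same shape, lying on the counter; leave alone. Origin at the centre of its underside.
- bowl: White bowl, 120 mm across, 50 mm high; leave alone. Origin at the centre of its underside.
- mill: Dark wooden pepper mill, 52 mm across, 125 mm tall; leave alone. Origin at the centre of its underside.
- jar: Small glass spice jar with a red cap, 44 mm across, 65 mm tall; leave alone. Origin at the centre of its underside.
Things that resemble listed ones, but are neither listed nor needed, are in the scene too. Of the things shaped like the insert, the orange one is meant.

How it is judged:
On the way, in this order (a step that is already met when the one before it is completed fails the run):
1. the clip is held down with the insert still short of the jaw (value of joint clip above 0.2 rad and x of insert in the frame of slicer below -0.004 m), for 0.1 s.
2. with the clip held down, the fingers push the insert beneath the jaw (value of joint clip above 0.17 rad and x of insert in the frame of slicer above 0 m and contact force between the fingers and insert above 0.02 N).
3. the insert is home against the stop with the clip still held down (value of joint clip above 0.17 rad and x of insert in the frame of slicer above 0.0165 m), for 0.1 s.
At the end, for the whole second after the job is handed in: The orange insert lies flat in the channel within 4.5 mm of the end stop, at rest, and the released clip has closed on top of it (0.09 to 0.168 rad); the other things stand where they were (x of insert in the frame of slicer between 0.0155 and 0.025 m and z of insert in the frame of slicer below 0.0105 m and angle between the x axis of insert and the x axis of slicer, either way round below 0.07 rad and angle between insert's own z axis and vertical below 0.06 rad and value of joint clip between 0.09 and 0.168 rad and linear speed of insert below 0.01 m/s); the robot touches nothing.
It fails at once if the insert is lifted (10 mm) or tipped (z of insert in the frame of slicer above 0.018 m or angle between insert's own z axis and vertical above 0.25 rad).
It fails at once if the green spare insert is moved more than 15 mm or tipped (distance of spare_insert from where it was at the start of the episode above 0.015 m or angle between spare_insert's own z axis and vertical above 0.3 rad).
It fails at once if the bowl is moved more than 15 mm or tipped (distance of bowl from where it was at the start of the episode above 0.015 m or angle between bowl's own z axis and vertical above 0.3 rad).
It fails at once if the pepper mill is moved more than 15 mm or tipped (distance of mill from where it was at the start of the episode above 0.015 m or angle between mill's own z axis and vertical above 0.3 rad).
It fails at once if the spice jar is moved more than 15 mm or tipped (distance of jar from where it was at the start of the episode above 0.015 m or angle between jar's own z axis and vertical above 0.3 rad).
It also fails if it takes over 40 s, if anything falls off the work surface, if the arm or the gripper's body presses on something with over 40 N, if the wrist force passes 120 N, or if a joint passes its speed limit or range.

### The arm

A 6-joint arm with a two-finger parallel gripper is mounted at the origin on the work surface. World frame = base frame: x ahead of the robot, y to its left, z up, the work surface at z = 0. Lengths are in m, angles in rad, forces in N, time in s.
With the tool pointing down it reaches from about 0.35 to 0.975 m from the base axis. Payload 4.9 kg.
Tool frame: the origin (TCP) lies at the very end of the fingers, on their centre line; the grasp point (between the pads) lies manip.grip_point_offset behind it (manip.grip_point_offset is the distance from the TCP to the grasp point, in m); z points along the fingers, y is the direction in which the jaws open and shut (so a half turn about z gives the same grasp; the last joint's range is limited). The gripper opens to 85 mm and grips with 20 to 120 N. Pads are 22 mm wide; open, the fingers measure 114 mm over their backs; the gripper's body (76 mm by 85 mm) begins 54 mm behind the grasp point. The pads swing forward as they close: fully open they stand 13 mm farther back than shut.
Start: joints at [1.061, 0.053, 1.613, -0, 1.476, -0.119], TCP at [0.238, 0.578, 0.231] pointing down, gripper open.
Joint ranges: [-3.01, 3.01], [-1.01, 2.22], [0.06, 2.58], [-1.02, 4.17], [0.09, 2.62], [-3.14, 3.14]. Speed limits (rad/s): [2.57, 2.57, 3.14, 3.14, 3.14, 3.14].

### API

Orientations are given as a unit quaternion [w, x, y, z].
In Python, from plant import status, grab_frame, camera_params, ticket, boxes_of, outline_of, manip gives the robot as it stands. The module is installed in compiled form; this text tells all that it offers.
- The arm moves only by the tool play_rows, never from a script. Its argument "deltas" is a list of rows, each a list of 2 entries, a list of its own where there are three numbers: the shift along the world's x, y, z in m, then the turn about the world's z in rad. A call has 1 to 5 rows; each row is the pose to reach, as a shift and turn from the pose commanded when the call began; what a row does not reach only later rows make up. A row lasts 1/8 s, in which the tool goes at most 62.5 mm and 10.7 degrees, less where a joint would pass 70% of its speed; a pose out of reach is approached as far as the arm can. A call with a gripper value outside its range is refused whole. "grip" is the opening, from -1 (shut) to 1 (fully open), set as the call begins (left out, the last holds). The fingers move at their own pace and stop on an object; the grip force is fixed at half the most. Time passes only in rows, so rows that repeat a pose let the fingers close. It gives the time, the measured TCP pose, the force and the opening at its end, in the units of the state.
- status.state(): the state, without advancing time (a new reading comes with each control period).
- grab_frame(name): name is "scene" or "top" or "wrist"; returns (picture, depth): 480x640x3 uint8, blue, green, red; 480x640 float32, m along the optical axis (not along the pixel's ray), 0 where there is no reading.
- camera_params(name): a dict with "mtx" (3x3 intrinsics, pixels), "world_from_camera" (4x4, takes a point from camera to world coordinates). Camera axes: x right, y up, looking along -z (the intrinsics and any distortion apply to the point x, -y, -z); pixel columns grow to the right and rows downward; lengths in m; the calibration is good to about 2 mm. A picture is of the moment at which its call begins: read the wrist's pose just before it. camera_params takes no time and is no camera call; for the wrist camera it gives the pose at the moment of the call.
- ticket.job_done(): hands the job in, once; it reports no verdict.
Trained networks look in the newest picture that a camera, given by its name, has taken for a name from the list of things; names that differ only in an ending like _2 or _b are one class to them, and where a whole thing is asked for, a point or a joint stands for the part that bears it (a point fixed in the world has none). Each returns a list of dicts, best first, with "confidence" (0 to 1); they miss things now and then, are a little off and sometimes report something else, mostly with a low value. They report only what shows in the picture. A call takes as long as a camera call. They do not tell look-alikes from the thing itself.
- boxes_of(camera, name): "box" ([left, top, right, bottom] in pixels, round what is visible of it).
- outline_of(camera, name): "region" (480x640 bool, what is visible of it) and "box" ([left, top, right, bottom] in pixels, round what is visible of it).
The state is a dict: "time": time; "joint_pos": joint angles; "joint_vel": joint speeds; "joint_efforts": joint torques, N m; "tool_pos": TCP position; "tool_rot": TCP orientation; "contact_force": force on the tool from outside, world axes, zero at the start; "ft_torque": the same for the moment, N m; "gripper_width": opening from 0.0 (shut) to 1.0 (fully open).
Only numpy, scipy, OpenCV 4.12 (cv2) and the standard library are available. Lean on these libraries where they do the work, as an engineer would, in place of code of your own. Each camera call takes 0.05 s, during which the arm holds its last target.

## Working session

There is one attempt and no reset: what is moved stays moved. The work goes in short steps, Python scripts to look and compute and a tool call to move; the robot and the scene stay as the last step left them, time stands still between calls to the robot, and variables do not carry over. Pictures are saved under pics/ and viewed, and the job is handed in when it is done.

Besides the shell and the picture viewer there is one more tool, called after "Call:" as name(argument=value, ...) on one line, values as JSON. play_rows: Moves the arm, as the interface text tells. Its arguments: {"type":"object","properties":{"deltas":{"type":"array"},"grip":{"type":"number"}},"required":["deltas"]}

```bash
mkdir -p pics; python3 - <<'E'
from plant import status, grab_frame, camera_params, boxes_of, manip
import cv2,numpy as np
print(status.state()); print(manip.grip_point_offset)
for c in ("scene","top"):
    p,d=grab_frame(c); cv2.imwrite(f"pics/{c}0.png",p); np.save(f"{c}0.npy",d)
    print(c,camera_params(c))
E
```

```text
{'time': 0.0, 'joint_pos': array([ 1.06098027e+00,  5.33246765e-02,  1.61428920e+00, -3.15368113e-06,
        1.47598515e+00, -1.18992638e-01]), 'joint_vel': array([ 0.00040002,  0.00034739, -0.00032812,  0.00067622,  0.00175027,
        0.00023161]), 'joint_efforts': array([ 5.83914425e-04, -3.93692064e+01, -3.70169699e+01, -1.21422127e-04,
        7.05702594e-03, -2.13478489e-05]), 'tool_pos': array([0.23778674, 0.57733176, 0.23008583]), 'tool_rot': array([-3.08743183e-04,  1.94170181e-01,  9.80967346e-01, -9.54497532e-04]), 'contact_force': array([ 0.33613688, -1.15460797,  0.20163362]), 'ft_torque': array([ 0.00690035, -0.01587558, -0.02945333]), 'gripper_width': 1.001015822214989}
0.0187
scene {'mtx': array([[579.69117688,   0.        , 321.15704813],
       [  0.        , 579.69117688, 237.56178713],
       [  0.        ,   0.        ,   1.        ]]), 'world_from_camera': array([[ 7.22069828e-01, -5.68318016e-01,  3.94499425e-01,
         9.60231616e-01],
       [ 6.91820031e-01,  5.92790807e-01, -4.12291286e-01,
        -4.28641995e-01],
       [ 4.56933041e-04,  5.70625703e-01,  8.21210143e-01,
         9.26845486e-01],
       [ 0.00000000e+00,  0.00000000e+00,  0.00000000e+00,
         1.00000000e+00]])}
top {'mtx': array([[521.47381848,   0.        , 324.43004374],
       [  0.        , 521.47381848, 242.72632454],
       [  0.        ,   0.        ,   1.        ]]), 'world_from_camera': array([[ 0.02757187,  0.98763015, -0.1543583 ,  0.40090484],
       [-0.9994083 ,  0.03041188,  0.01606742,  0.00395723],
       [ 0.020563  ,  0.15382396,  0.98788428,  1.02677297],
       [ 0.        ,  0.        ,  0.        ,  1.        ]])}
```

View pics/scene0.png

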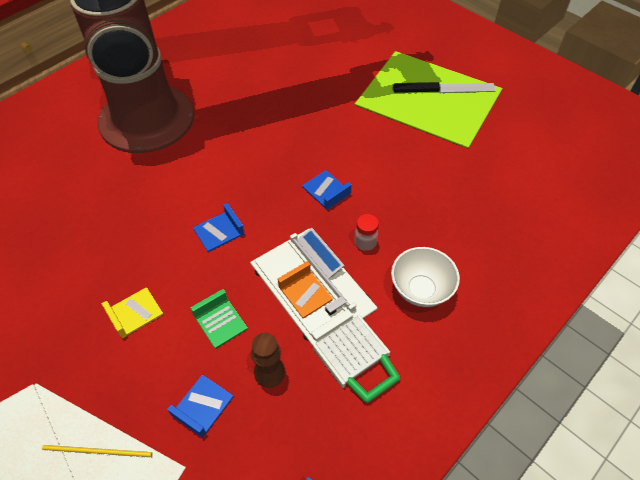

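View pics/top0.png

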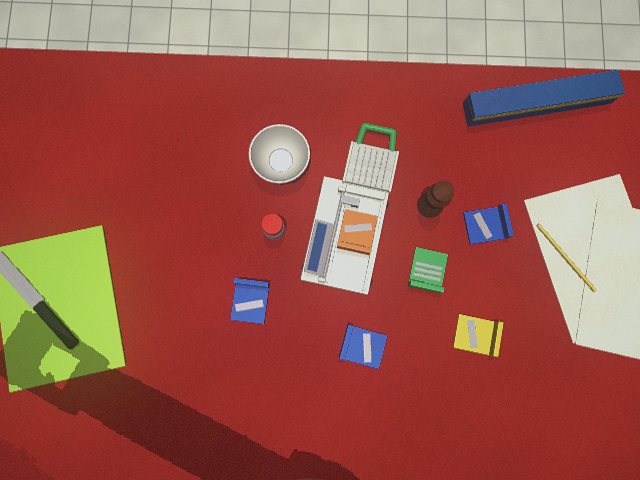

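```bash
python3 - <<'E'
import cv2
t=cv2.imread("pics/top0.png")[110:310,280:420]; s=cv2.imread("pics/scene0.png")[220:400,240:400]
cv2.imwrite("pics/tc.png",cv2.resize(t,None,fx=4,fy=3*4/3,interpolation=cv2.INTER_CUBIC)[:800][:, :].copy() if 0 else cv2.resize(t,None,fx=3,fy=3,interpolation=cv2.INTER_CUBIC))
cv2.imwrite("pics/sc.png",cv2.resize(s,None,fx=3.3,fy=3.3,interpolation=cv2.INTER_CUBIC))
E
```

```text
(no output)
```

View pics/tc.png

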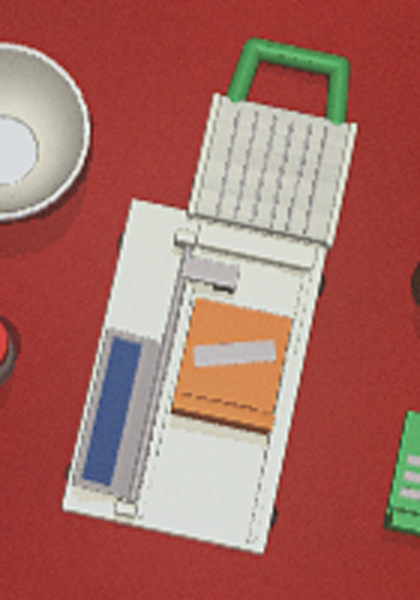

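View pics/sc.png

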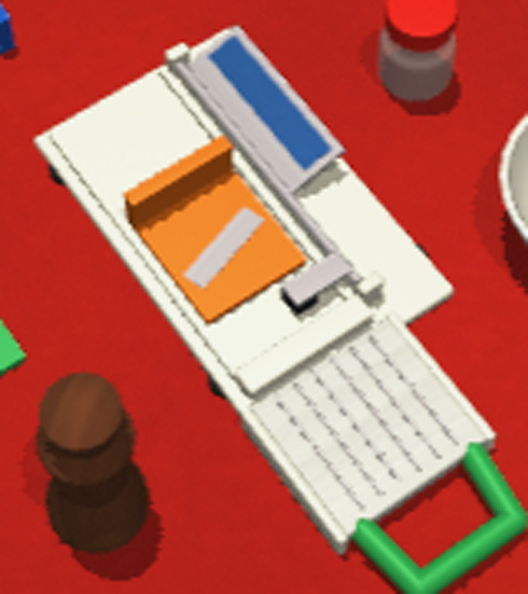

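```bash
cat > h.py <<'E'
import numpy as np,cv2
from plant import camera_params
def proj(c,P):
    cp=camera_params(c); T=np.linalg.inv(cp["world_from_camera"]); q=(T[:3,:3]@np.asarray(P).T).T+T[:3,3]
    K=cp["mtx"]; return np.c_[K[0,0]*q[:,0]/-q[:,2]+K[0,2], K[1,1]*(-q[:,1])/-q[:,2]+K[1,2]]
def S(p,P):
    P=np.asarray(P,float);c,s=np.cos(p[2]),np.sin(p[2])
    return np.c_[p[0]+c*P[:,0]-s*P[:,1],p[1]+s*P[:,0]+c*P[:,1],P[:,2]]
E
cat > fit.py <<'E'
from h import *
from scipy.optimize import least_squares
t=lambda x,y:(280+x/3,110+y/3); s=lambda x,y:(240+x/3.3,220+y/3.3)
mm=1e-3
obs=[("top",(-130,88,8),t(63,508),0),("top",(-130,-47,8),t(266,552),0),("top",(85,88,8),t(134,199),0),
("top",(-122,47,26),t(125,507),0),("top",(62,47,26),t(186,237),0),
("scene",(-130,-47,8),s(35,140),0),("scene",(85,88,8),s(453,293),0),("scene",(-130,88,8),s(240,27),0),
("scene",(-122,47,26),s(177,52),0),("scene",(62,47,26),s(373,283),0),
("top",(40,33,14),t(198,298),1),("top",(40,-33,14),t(294,318),1),
("scene",(40,33,14),s(305,262),1),("scene",(40,-33,14),s(209,320),1),
("scene",(-40,33,38),s(228,138),1),("scene",(-40,-33,38),s(127,195),1)]
def f(v):
    r=[]
    for c,P,px,i in obs:
        P=np.array([P],float)*mm
        if i: P=S([v[3],v[4],v[5]],P)
        r.append(proj(c,S(v[:3],P))[0]-px)
    return np.ravel(r)
R=least_squares(f,[.45,-.05,-.2,-.02,0,0],loss="soft_l1")
print(R.x.round(4)); print(f(R.x).reshape(-1,2).round(1))
E
python3 fit.py
```

```text
[ 0.5977 -0.0787 -0.1906 -0.0134 -0.     -0.0236]
[[-0.6 -0.2]
 [-0.8  0.2]
 [-0.4 -1.1]
 [ 0.3 -0.1]
 [ 0.1 -0.9]
 [-0.7 -0.3]
 [ 0.6 -0.4]
 [-3.6  0.1]
 [-0.  -0. ]
 [-0.9  0.3]
 [-0.5 -1.5]
 [-0.2 -0.3]
 [ 1.   0.1]
 [-1.   1.1]
 [-0.5 -0.9]
 [-0.9 -0.7]]
```

```bash
python3 - <<'E'
from h import *
p=[.5977,-.0787,-.1906]
for x in(-80,-31): print(x,S(p,[[x*1e-3,.03,0]]), S(p,[[x*1e-3,.03,0]])-[.2378,.5773,.2301])
E
```

```text
-80 [[ 0.52483218 -0.03408743  0.        ]] [[ 0.28703218 -0.61138743 -0.2301    ]]
-31 [[ 0.57294483 -0.04337039  0.        ]] [[ 0.33514483 -0.62067039 -0.2301    ]]
```

Call:
play_rows(deltas=[[[0.026, -0.055, 0], 0.05], [[0.052, -0.11, 0], 0.1], [[0.078, -0.165, 0], 0.15], [[0.104, -0.22, 0], 0.2], [[0.13, -0.275, 0], 0.2]], grip=0.41)

```text
time: 0.72
tool_pos: [0.3683, 0.301, 0.2309]
tool_rot: [-0.0, 0.095, 0.995, -0.0]
contact_force: [1.0, 0.4, 1.0]
gripper_width: 0.703
```

Call:
play_rows(deltas=[[[0.026, -0.055, 0], 0], [[0.052, -0.11, 0], 0], [[0.078, -0.165, 0], 0], [[0.104, -0.22, 0], 0], [[0.13, -0.275, 0], 0]])

```text
time: 1.35
tool_pos: [0.4983, 0.0259, 0.231]
tool_rot: [-0.0, 0.095, 0.995, 0.0]
contact_force: [0.7, 0.2, -0.3]
gripper_width: 0.706
```

Call:
play_rows(deltas=[[[0.015, -0.04, -0.03], 0], [[0.027, -0.06, -0.08], 0], [[0.027, -0.06, -0.13], 0], [[0.027, -0.06, -0.165], 0], [[0.027, -0.06, -0.165], 0]])

```text
time: 1.98
tool_pos: [0.5218, -0.0316, 0.0624]
tool_rot: [-0.004, 0.095, 0.995, 0.0]
contact_force: [0.2, 0.8, 0.8]
gripper_width: 0.704
```

```bash
cat > look.py <<'E'
import sys
from h import *
from plant import status, grab_frame
n=sys.argv[1]
s=status.state(); print(s['time'],s['tool_pos'].round(4),s['contact_force'].round(1))
p=[.5977,-.0787,-.1906]
d=s['tool_pos'][:2]-p[:2];c,q=np.cos(p[2]),np.sin(p[2]);print("slicer",(c*d[0]+q*d[1]).round(4),(-q*d[0]+c*d[1]).round(4))
s_,_=grab_frame("scene"); w,_=grab_frame("wrist")
a=cv2.resize(s_[210:360,225:395],(640,565),interpolation=cv2.INTER_CUBIC)
cv2.imwrite(f"pics/s{n}.png",a); cv2.imwrite(f"pics/w{n}.png",w)
E
python3 look.py 1
```

```text
1.975 [ 0.5218 -0.0316  0.0624] [0.2 0.8 0.8]
slicer -0.0835 0.0319
```

View pics/s1.png

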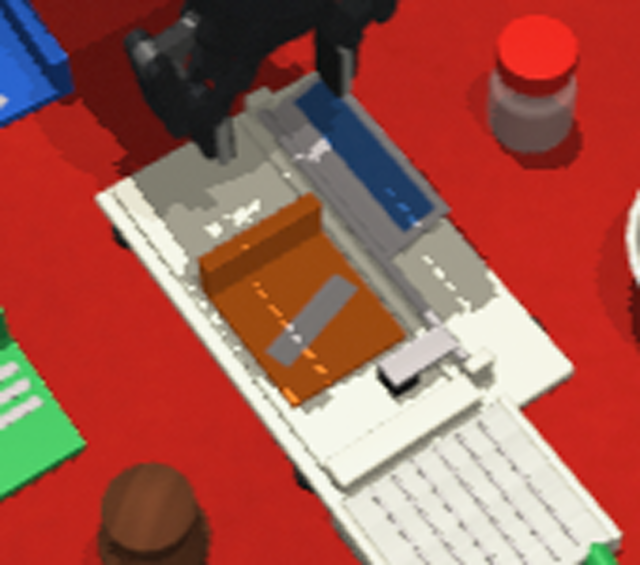

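View pics/w1.png

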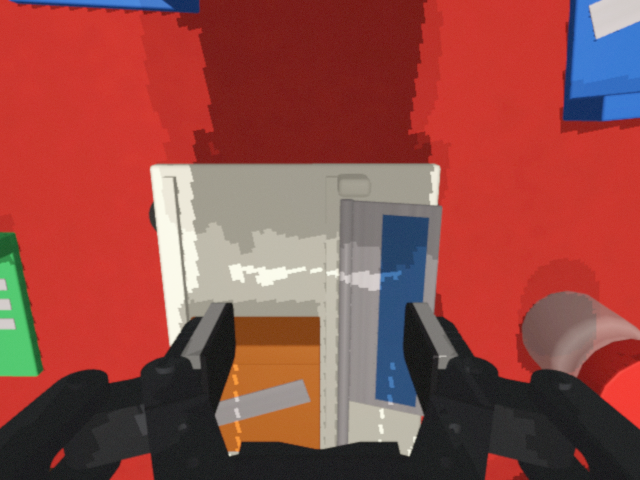

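```bash
python3 - <<'E'
from h import *
from plant import status
s=status.state();t=s['tool_pos'];print(t,camera_params("wrist"))
a=np.pi/2-.1906;y=np.array([np.cos(a),np.sin(a),0]);
for dz in(0,.005,.008,.013):
  for o in(.03,.04): print(dz,o,proj("wrist",[t+y*o+[0,0,dz],t-y*o+[0,0,dz]]).round(0).tolist())
  print(proj("scene",[t-y*.035+[0,0,dz]]))
E
```

```text
[ 0.52548888 -0.03216471  0.06708684] {'mtx': array([[427.44006011,   0.        , 318.92985778],
       [  0.        , 427.44006011, 241.186163  ],
       [  0.        ,   0.        ,   1.        ]]), 'world_from_camera': array([[ 0.19030966, -0.94143301, -0.27836329,  0.45459843],
       [ 0.98172357,  0.18220167,  0.05496708, -0.01764642],
       [-0.00102957, -0.28373657,  0.95890172,  0.20833929],
       [ 0.        ,  0.        ,  0.        ,  1.        ]])}
0 0.03 [[399.0, 321.0], [235.0, 322.0]]
0 0.04 [[427.0, 321.0], [208.0, 322.0]]
[[282.53972038 251.69779193]]
0.005 0.03 [[402.0, 328.0], [232.0, 328.0]]
0.005 0.04 [[430.0, 328.0], [204.0, 328.0]]
[[282.38636806 250.14136226]]
0.008 0.03 [[404.0, 332.0], [231.0, 332.0]]
0.008 0.04 [[432.0, 332.0], [202.0, 332.0]]
[[282.29376571 249.2015066 ]]
0.013 0.03 [[406.0, 339.0], [228.0, 339.0]]
0.013 0.04 [[436.0, 339.0], [198.0, 339.0]]
[[282.13843321 247.62497932]]
```

Call:
play_rows(deltas=[[[0, 0, -0.02], 0], [[0, 0, -0.035], 0], [[0, 0, -0.038], 0], [[0, 0, -0.04], 0], [[0, 0, -0.04], 0]])

```text
time: 2.7
tool_pos: [0.5255, -0.0322, 0.0269]
tool_rot: [0.0, 0.095, 0.995, -0.0]
contact_force: [0.3, -0.6, -0.3]
gripper_width: 0.702
```

Call:
play_rows(deltas=[[[0, 0, -0.002], 0], [[0, 0, -0.004], 0], [[0, 0, -0.005], 0], [[0, 0, -0.006], 0], [[0, 0, -0.006], 0]])

```text
time: 3.32
tool_pos: [0.5251, -0.0321, 0.0205]
tool_rot: [-0.0, 0.095, 0.995, 0.0]
contact_force: [-1.0, 0.4, 2.0]
gripper_width: 0.705
```

```bash
python3 look.py 2
```

```text
3.325 [ 0.5251 -0.0321  0.0205] [-1.   0.4  2. ]
slicer -0.0801 0.032
```

View pics/s2.png

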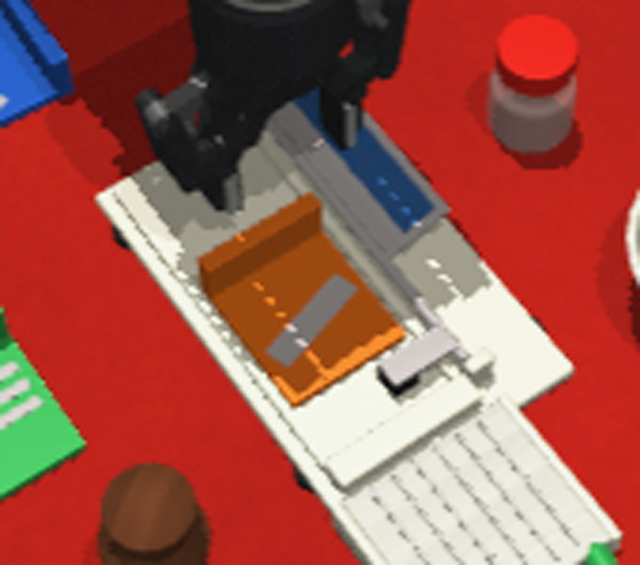

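View pics/w2.png

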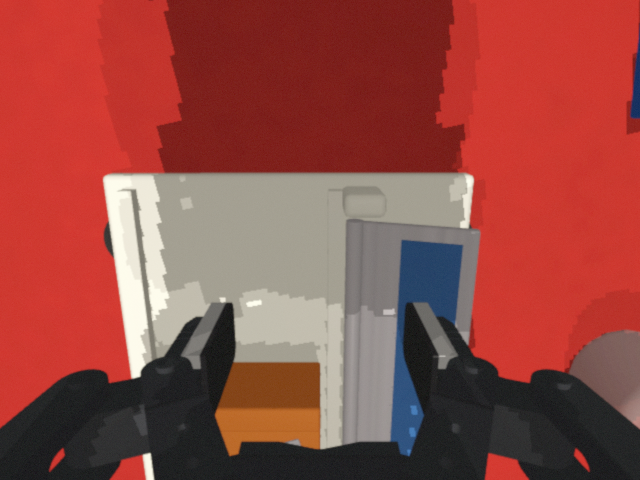

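Call:
play_rows(deltas=[[[0, 0, -0.0015], 0], [[0, 0, -0.003], 0], [[0, 0, -0.0045], 0], [[0, 0, -0.006], 0], [[0, 0, -0.006], 0]])

```text
time: 4.05
tool_pos: [0.5254, -0.0319, 0.0145]
tool_rot: [0.0, 0.095, 0.995, 0.0]
contact_force: [0.3, 2.7, 4.9]
gripper_width: 0.707
```

Call:
play_rows(deltas=[[[0, 0, -0.001], 0], [[0, 0, -0.002], 0], [[0, 0, -0.0025], 0], [[0, 0, -0.0025], 0]])

```text
time: 4.55
tool_pos: [0.5254, -0.032, 0.0123]
tool_rot: [0.0, 0.095, 0.995, 0.0]
contact_force: [-1.4, 2.6, 6.8]
gripper_width: 0.705
```

```bash
python3 look.py 3
```

```text
4.55 [ 0.5254 -0.032   0.0123] [-1.4  2.6  6.8]
slicer -0.0798 0.0321
```

View pics/s3.png

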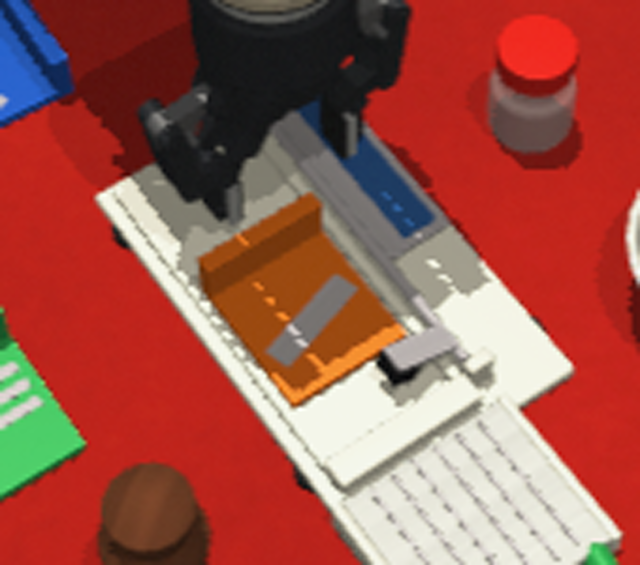

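View pics/w3.png

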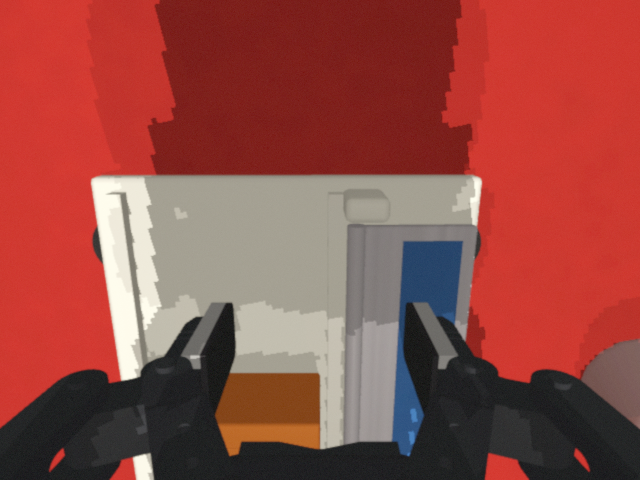

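Call:
play_rows(deltas=[[[0, 0, -0.001], 0], [[0, 0, -0.002], 0], [[0, 0, -0.002], 0]])

```text
time: 5.03
tool_pos: [0.5255, -0.032, 0.0117]
tool_rot: [-0.0, 0.095, 0.995, 0.0]
contact_force: [-6.7, 4.1, 15.5]
gripper_width: 0.705
```

Call:
play_rows(deltas=[[[0.003, -0.0006, 0.0005], 0], [[0.006, -0.0012, 0.0005], 0], [[0.009, -0.0017, 0.0005], 0], [[0.012, -0.0023, 0.0005], 0], [[0.015, -0.0029, 0.0005], 0]])

```text
time: 5.65
tool_pos: [0.5386, -0.0348, 0.0117]
tool_rot: [-0.003, 0.095, 0.996, 0.0]
contact_force: [-13.0, 3.2, 19.2]
gripper_width: 0.708
```

Call:
play_rows(deltas=[[[0.002, -0.0004, 0], 0], [[0.004, -0.0008, 0], 0], [[0.006, -0.0012, 0], 0], [[0.008, -0.0015, 0], 0], [[0.01, -0.0019, 0], 0]])

```text
time: 6.28
tool_pos: [0.5489, -0.0369, 0.0118]
tool_rot: [-0.002, 0.095, 0.996, -0.0]
contact_force: [-11.8, 2.1, 19.0]
gripper_width: 0.705
```

```bash
python3 look.py 4
```

```text
6.275 [ 0.5489 -0.0369  0.0118] [-11.8   2.1  19. ]
slicer -0.0558 0.0318
```

View pics/s4.png

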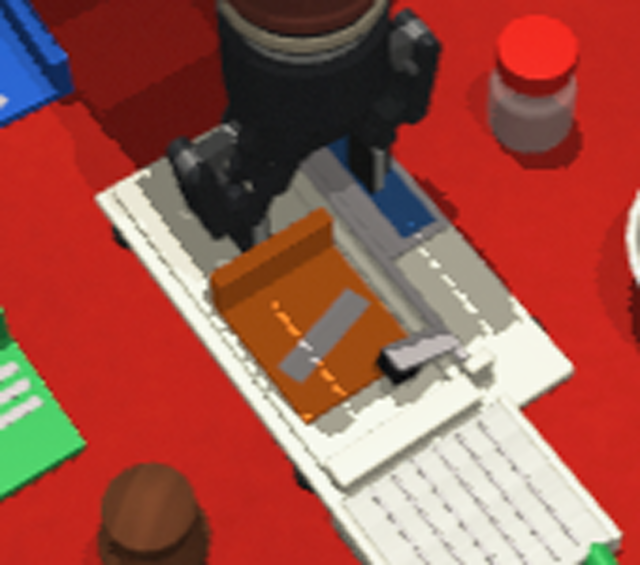

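View pics/w4.png

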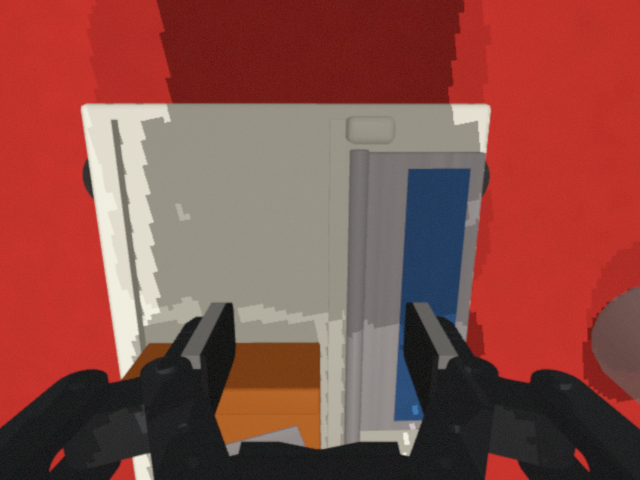

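Call:
play_rows(deltas=[[[0.0025, -0.0005, 0.0004], 0], [[0.005, -0.001, 0.0004], 0], [[0.0075, -0.0015, 0.0004], 0], [[0.01, -0.0019, 0.0004], 0], [[0.0125, -0.0024, 0.0004], 0]])

```text
time: 7.0
tool_pos: [0.5611, -0.0392, 0.0119]
tool_rot: [-0.003, 0.095, 0.996, -0.0]
contact_force: [-8.2, 2.8, 17.1]
gripper_width: 0.701
```

Call:
play_rows(deltas=[[[0.002, -0.0004, 0], 0], [[0.004, -0.0008, 0], 0], [[0.006, -0.0012, 0], 0], [[0.007, -0.0014, 0], 0], [[0.008, -0.0015, 0], 0]])

```text
time: 7.62
tool_pos: [0.5678, -0.0405, 0.0118]
tool_rot: [-0.004, 0.094, 0.996, 0.0]
contact_force: [-16.7, 3.4, 22.4]
gripper_width: 0.705
```

```bash
python3 look.py 5
```

```text
7.625 [ 0.5678 -0.0405  0.0118] [-16.7   3.4  22.4]
slicer -0.0366 0.0318
```

View pics/s5.png

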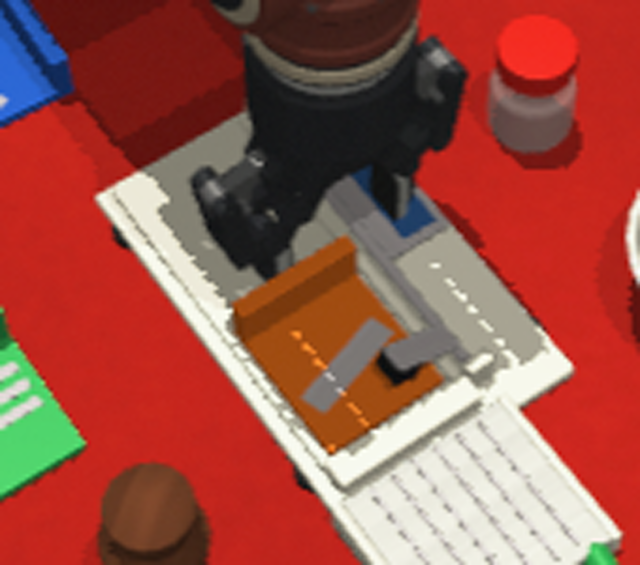

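Call:
play_rows(deltas=[[[0.0015, -0.0003, 0.0002], 0], [[0.003, -0.0006, 0.0002], 0], [[0.0045, -0.0009, 0.0002], 0], [[0.0045, -0.0009, 0.0002], 0]])

```text
time: 8.22
tool_pos: [0.5717, -0.0412, 0.0119]
tool_rot: [-0.005, 0.095, 0.995, 0.0]
contact_force: [-16.4, 3.7, 22.2]
gripper_width: 0.704
```

Call:
play_rows(deltas=[[[0.001, -0.0002, 0], 0], [[0.002, -0.0004, 0], 0], [[0.002, -0.0004, 0], 0]])

```text
time: 8.6
tool_pos: [0.5717, -0.0412, 0.0119]
tool_rot: [-0.008, 0.095, 0.995, 0.0]
contact_force: [-24.1, 3.9, 28.8]
gripper_width: 0.708
```

```bash
python3 look.py 6
```

```text
8.6 [ 0.5717 -0.0412  0.0119] [-24.1   3.9  28.8]
slicer -0.0326 0.0319
```

View pics/s6.png

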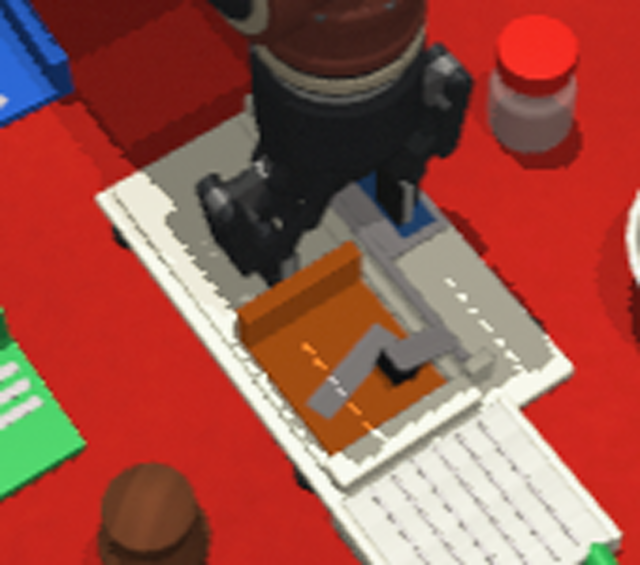

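```bash
python3 - <<'E'
from h import *
p=[.5977,-.0787,-.1906]
im=cv2.imread("pics/s6.png")
for x in (16,18,20):
  q=proj("scene",S(p,np.array([[x-40,33,38],[x-40,-33,38],[x-30,33,38],[x-30,-33,38],[x+40,-33,14]])*1e-3))
  print(x,((q-[225,210])*[640/170,565/150]).round(0).tolist())
hsv=cv2.cvtColor(im,cv2.COLOR_BGR2HSV)
cv2.imwrite("pics/s6z.png",cv2.resize(im[220:480,200:480],None,fx=2.3,fy=2.3,interpolation=cv2.INTER_CUBIC))
E
```

```text
16 [[347.0, 234.0], [231.0, 304.0], [359.0, 249.0], [243.0, 319.0], [330.0, 455.0]]
18 [[350.0, 237.0], [234.0, 307.0], [362.0, 252.0], [246.0, 322.0], [333.0, 458.0]]
20 [[352.0, 240.0], [236.0, 310.0], [364.0, 255.0], [248.0, 326.0], [335.0, 461.0]]
```

View pics/s6z.png

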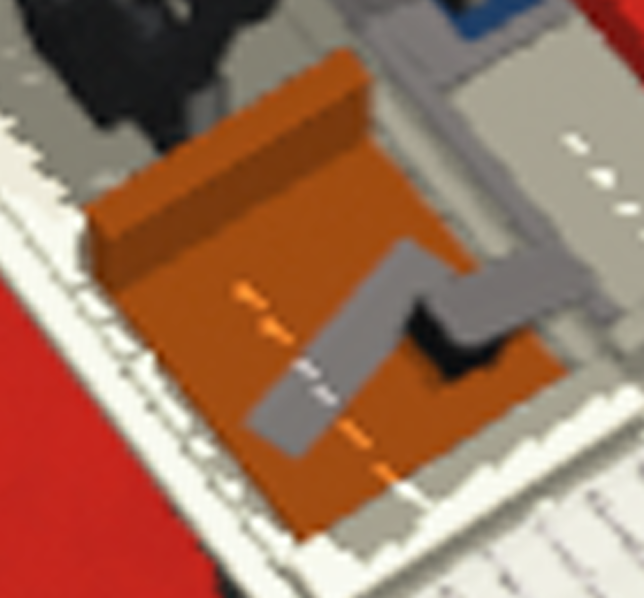

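Call:
play_rows(deltas=[[[0.0015, -0.0003, 0.0006], 0], [[0.0025, -0.0005, 0.0008], 0], [[0.0025, -0.0005, 0.0008], 0]])

```text
time: 9.07
tool_pos: [0.5717, -0.0412, 0.0119]
tool_rot: [-0.011, 0.095, 0.995, 0.001]
contact_force: [-30.8, 5.6, 32.7]
gripper_width: 0.706
```

Call:
play_rows(deltas=[[[-0.003, 0.0006, 0], 0], [[-0.006, 0.0012, 0], 0], [[-0.01, 0.0019, 0], 0], [[-0.014, 0.0027, 0], 0], [[-0.014, 0.0027, 0], 0]])

```text
time: 9.7
tool_pos: [0.5679, -0.0409, 0.0135]
tool_rot: [0.003, 0.095, 0.995, -0.001]
contact_force: [2.7, 0.9, 6.0]
gripper_width: 0.701
```

```bash
python3 look.py 7
```

```text
9.7 [ 0.5679 -0.0409  0.0135] [2.7 0.9 6. ]
slicer -0.0364 0.0314
```

View pics/s7.png

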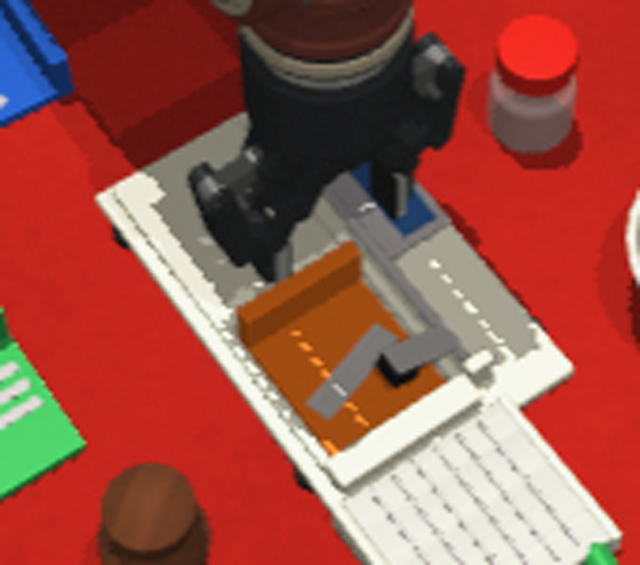

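Insert stayed home and the finger is clear of the tab. I'll back off slightly more and lift.

Call:
play_rows(deltas=[[[-0.004, 0.0008, 0.001], 0], [[-0.006, 0.0012, 0.004], 0], [[-0.006, 0.0012, 0.008], 0], [[-0.006, 0.0012, 0.014], 0], [[-0.006, 0.0012, 0.025], 0]])

```text
time: 10.42
tool_pos: [0.5582, -0.0385, 0.0359]
tool_rot: [-0.002, 0.095, 0.995, 0.0]
contact_force: [0.0, 0.7, -0.2]
gripper_width: 0.708
```

Call:
play_rows(deltas=[[[-0.01, 0.002, 0.04], 0], [[-0.03, 0.006, 0.08], 0], [[-0.07, 0.014, 0.11], 0], [[-0.12, 0.02, 0.14], 0], [[-0.12, 0.02, 0.14], 0]])

```text
time: 11.05
tool_pos: [0.4393, -0.0186, 0.1808]
tool_rot: [0.004, 0.095, 0.995, -0.001]
contact_force: [-0.2, 0.1, 0.3]
gripper_width: 0.704
```

```bash
python3 look.py 8; python3 - <<'E'
from plant import grab_frame
import cv2
t,_=grab_frame("top"); cv2.imwrite("pics/t8.png",t)
a=cv2.imread("pics/top0.png"); 
E
```

```text
11.05 [ 0.4393 -0.0186  0.1808] [-0.2  0.1  0.3]
slicer -0.1669 0.029
```

View pics/s8.png

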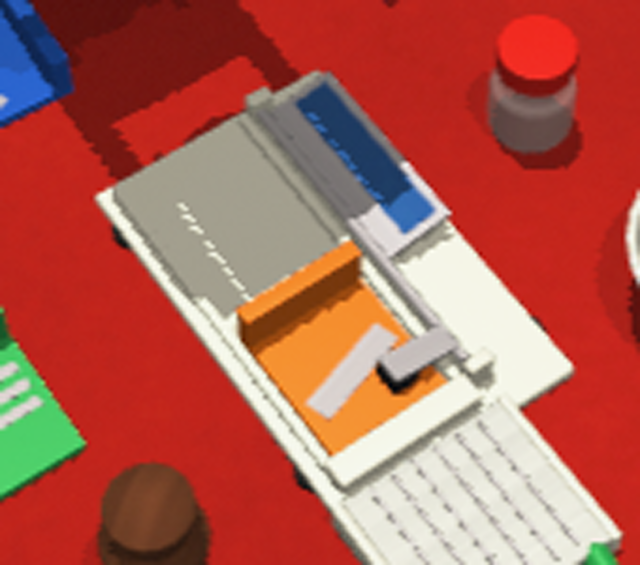

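View pics/t8.png

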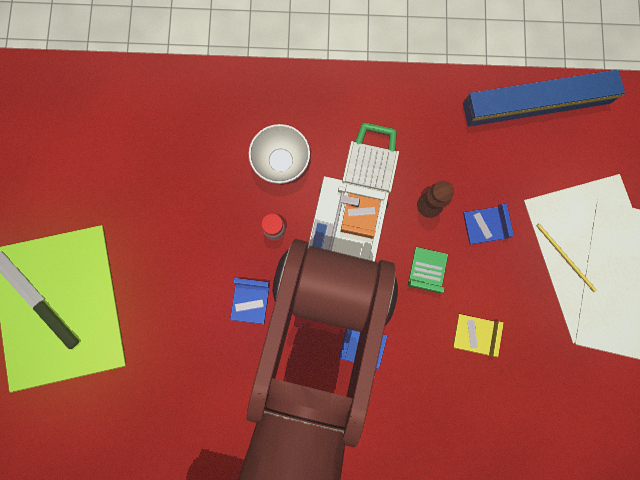

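```bash
python3 -c "
from plant import ticket
print(ticket.job_done())"
```

```text
the job is handed in; nothing more can be done
None
```

The orange insert is loaded and the job is handed in. The hand-in gives no verdict, so the result below rests on my own checks.

- **What I did:** One fingertip held the spring clip's paddle down to its hard stop. The other finger pushed the insert by its tab under the jaw. It stopped moving at the end stop, even when the push force rose from about 16 to 31 N. I then backed off the tab, let the clip close and lifted the gripper clear. This took about 11 s of the 40 s allowed.
- **Insert position:** In the last pictures the tab corners match slicer x ≈ 20 mm, which is fully home. One front-corner comparison, taken while I was still pushing, read 16–18 mm. I put that down to the stop's top edge hiding the corner.
- **Clip:** The jaw rests on the insert in the last picture. I judged that by eye and did not measure the clip angle.
- **Other things:** The green spare insert, bowl, mill and jar appear in the same places in the top view as at the start. The measured tool force was about zero after moving clear.

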